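Take the intake grille off a bench fume extractor

TASK

The filter of the fume extractor is due for a change, so take off its intake grille: squeeze the spring tab at the grille's lower edge in towards the grip rib, swing the lower edge up and out with the two hooks still in their slot at the top, then unhook the grille. Lay it face up (grip rib and tab upwards), flat on the bare worktop clear of the extractor, setting it down gently, and let go of it. Leave the blue-lidded jar and the screwdriver where they are.

Things in the scene. Friction and masses are not known exactly. Their poses are not given: they have to be found in the camera images.
- extractor: Grey sheet-metal bench unit with black cheeks at its ends, 185 deep (x) x 210 wide (y) x 143 high mm; cannot move. Origin: middle of its footprint, on the worktop; x to its back, y to its left seen from the front, z up. Above an upright front wall 45 mm high its face slopes back at 35 deg from level; flat roof behind. The cheeks (y +-97 to +-105) stand 4 mm proud of the face.
- front_panel: The extractor's sloping face, a fixed 3 mm sheet. Origin: on its outer side, mid-opening, at extractor (-20.4, 0, 93.8 mm). x up the slope, y to the extractor's left, z straight out of the face (35 deg from vertical, to the front). Sheet x -85 to +80 mm; the grille's opening x -60.3 to +62, y -77 to +77; the filter is 23 mm behind it.
- grille: Grey louvred plate 120 (x) x 151 (y) mm, 0.14 to 0.24 kg, loose, snapped into the opening, 1 mm proud. Origin: centre of its underside (feet of its two runners); x to the hook edge, z out of its face; plate z 6 to 11 mm. Seated: axes as front_panel's, origin at front_panel (0, 0, -10 mm). Flat on the worktop face up: origin at z = 0.
- release_tab (a joint): Travel (m) of the spring tab mid lower edge, standing 21 mm out of the plate, 36 mm wide, outer face at grille x = -58 mm. 0 = out, locked: its nose reaches 6 mm under the sheet below the opening. 0.007 = fully in, towards the rib (grille +x); from 0.006 the lower edge is free. 3 N to start, 6 N fully in; springs back.
- rib_face (a point): Middle of the inner face (away from the tab) of the fixed grip rib, at grille (-28, 0, 21 mm). The rib is 6 mm thick, 38 mm wide and stands 21 mm out of the plate (top at grille z = 32 mm), as the tab does. Fingers pinch this face and the tab's outer face: 30 mm apart, 23 mm with the tab in. The pinch holds the grille for swinging and carrying.
- grip_point (a point): Point of the grille midway between the outer face of the tab (out) and the rib's inner face, at grille (-43, 0, 26 mm): 6 mm below the tops of both, 15 mm out of the plate. With the tab in, the middle of the pair lies 3.5 mm nearer the rib. The space round both, over the plate and face, is free.
- hooks (a point): Point of the grille midway between its two hooks, on their outer side, at grille (65, 0, 6 mm). The hooks (24 mm wide, at y = +-40, z 2 to 6 mm) reach 10 mm past the plate's upper edge and sit under the sheet above the opening.
- slot_edge (a point): Middle of the opening's upper edge, on the sheet's inner side, at front_panel (62, 0, -3 mm). The grille swings about the line through it along front_panel's y, lower edge outward. Swung 30 deg or more, it can be drawn out of the slot along its own -x by 15 mm.
- jar: Small jar with a blue screw lid, 64 mm across, 56 mm high, standing at the left back of the extractor; bystander. Origin: centre of its underside. The worktop between extractor and drill vice (fixed, y = 0.15 and more) is bare from its front edge, x = 0.34, to x = 0.53.
- screwdriver: Blue-handled screwdriver, 179 mm long, lying on the worktop to the right of the extractor; bystander. Origin: middle of its length, at worktop height; its shaft points along its -y.

How it is judged (in metres and radians):
On the way, in this order (a step that is already met when the one before it is completed fails the run):
1. the tab is pressed in (at least 5 mm) while the grille still sits in its opening (value of joint release_tab above 0.005 m and angle between the z axis of grille and the z axis of front_panel, either way round below 0.15 rad and distance between hooks and slot_edge below 0.015 m), for 0.1 s.
2. the grille is swung out by at least 20 degrees with its hooks still at the slot (angle between the z axis of grille and the z axis of front_panel, either way round above 0.35 rad and distance between hooks and slot_edge below 0.02 m), for 0.1 s.
At the end, for the whole second after the job is handed in: The grille lies at rest, face up and flat on the worktop (origin within 6 mm of worktop height, tilted less than 0.08 rad), not touching the extractor, let go, its tab sprung out (height (world z) of grille between -0.006 and 0.006 m and angle between grille's own z axis and vertical below 0.08 rad and contact force between grille and extractor below 0.1 N and value of joint release_tab below 0.002 m and linear speed of grille below 0.02 m/s).
It fails at once if the grille is dropped or slammed down (faster than 0.7 m/s within 30 mm of the worktop) (height (world z) of grille below 0.03 m and linear speed of grille above 0.7 m/s).
It fails at once if the jar or the screwdriver is moved by more than 30 mm (distance of any of jar, screwdriver from where it was at the start of the episode above 0.03 m).
It also fails if it takes over 42 s, if anything falls off the work surface, if the arm or the gripper's body presses on something with over 40 N, if the wrist force passes 120 N, or if a joint passes its speed limit or range.

ROBOT

A 6-joint arm with a two-finger parallel gripper is mounted at the origin on a cart in front of the work surface, level with it; the furniture and walls round the work are solid. World frame = base frame: x ahead of the robot, y to its left, z up, the work surface at z = 0. Lengths are in mm, angles in rad, forces in N, time in s.
With the tool pointing down it reaches from about 400 to 925 mm from the base axis. Payload 12.5 kg.
Tool frame: the origin (TCP) lies on the centre line of the jaws, within the pads' length; the fingertips stand bot.tip_extent ahead of it and the grasp point (between the pads) lies 11 mm behind it (bot.tip_extent is the distance from the TCP to the fingertips, in mm); z points along the fingers, y is the line along which they close (so a half turn about z gives the same grasp; the last joint's range is limited). The gripper opens to 95 mm and grips with 3 to 60 N. Pads are 20 mm wide; open, the fingers measure 119 mm over their backs; the gripper's body (75 mm by 180 mm) begins 59 mm behind the grasp point.
Start: joints at [1.064, 0.491, 1.559, -0, 1.092, -0.106], TCP at [243.832, 575.493, 222.661] pointing down, gripper open.
Joint ranges: [-3.1, 3.1], [-0.84, 2.19], [0.05, 2.79], [-1.13, 4.28], [0.06, 2.93], [-2.69, 2.69]. Speed limits (rad/s): [2.22, 2.22, 2.79, 3.14, 3.14, 3.14].

INTERFACE

Orientations are given as [roll, pitch, yaw] about the fixed x, y, z axes, in that order (R = Rz(yaw) Ry(pitch) Rx(roll)).
In Python, from cell import bot gives the robot as it stands. Calls block until the motion is done:
- bot.reach(position, orientation): joint-space move of the TCP to a pose.
- bot.line_to(position, velocity=150, rot=None, f_stop=None): straight line of the TCP; rot=None keeps the orientation; velocity is the mean speed in mm/s. With f_stop (N) it stops when the force on the tool has changed by that much, and returns True; else False.
- bot.goto_joints(angles): joint-space move.
- bot.grip(opening, squeeze=None): finger opening in mm; squeeze is the grip in N (None keeps the last); returns when the fingers have stopped.
- bot.dwell(seconds).
- bot.solve_ik(position, orientation): joint angles nearest the present ones, or None.
- bot.snapshot(name): name is "scene" or "top"; returns a dict with "image" (420x560x3 uint8, blue, green, red), "range_z" (420x560 float32, mm along the optical axis (not along the pixel's ray), 0 where there is no reading), "fx", "fy", "cx", "cy" (pixels), "view" (4x4, takes a point from world to camera coordinates). Camera axes: x right, y down, z forward; pixel columns grow to the right and rows downward; lengths in mm; the calibration is good to about 2 mm. A picture is of the moment at which its call begins.
A pose or a line that the arm cannot do raises bot.MotionError and nothing moves.
- bot.close_job(): hands the job in; it is judged then, once.
Readings, each from a call of its own:
- bot.current_time_s(): time.
- bot.current_q(): joint angles.
- bot.current_dq(): joint speeds.
- bot.current_joint_efforts(): joint torques, N m.
- bot.current_ee_pos(): TCP position.
- bot.current_ee_rot(): TCP orientation.
- bot.current_force(): force on the tool from outside, world axes, zero at the start.
- bot.current_ft_torque(): the same for the moment, N m.
- bot.current_opening(): finger opening in mm.
- bot.current_grip_force(): force on a finger pad.
Only numpy, scipy, OpenCV 4.12 (cv2) and the standard library are available. Lean on these libraries where they do the work, as an engineer would, in place of code of your own. Each camera call takes 0.05 s, during which the arm holds its last target. There are 200 camera calls.

## Working session

There is one attempt and no reset: what is moved stays moved. The work goes in short steps, each a Python script; the robot and the scene stay as the last script left them, time stands still between calls to the robot, and variables do not carry over. Pictures are saved under pics/ and viewed, at most 10 in all, crops included, and the job is handed in when it is done.

```bash
mkdir -p pics; ls; python3 - <<'E'
from cell import bot
import cv2,numpy as np,pickle
for n in("scene","top"):
    s=bot.snapshot(n); cv2.imwrite(f"pics/{n}0.png",s["image"]); pickle.dump(s,open(n+"0.pkl","wb"))
    print(n,s["fx"],s["cx"],s["cy"],np.round(s["view"],3).tolist(), (s["range_z"]>0).mean())
print(bot.tip_extent,bot.current_time_s(),bot.current_ee_rot(),bot.current_opening())
E
```

```text
pics
scene 533.9922277359265 278.2002185390498 208.30004268331967 [[0.748, -0.664, -0.023, -527.917], [-0.448, -0.479, -0.755, 243.855], [0.49, 0.575, -0.655, 1306.813], [0.0, 0.0, 0.0, 1.0]] 0.9960034013605442
top 425.751939908803 277.5651439278151 208.52051535805802 [[-0.015, -1.0, 0.012, -195.474], [-0.996, 0.014, -0.085, 551.071], [0.085, -0.013, -0.996, 1120.693], [0.0, 0.0, 0.0, 1.0]] 0.9959566326530612
8.0 0.1 [-3.14066263e+00 -1.22406880e-04  2.74069025e+00] 95.18460260374955
```

View pics/scene0.png

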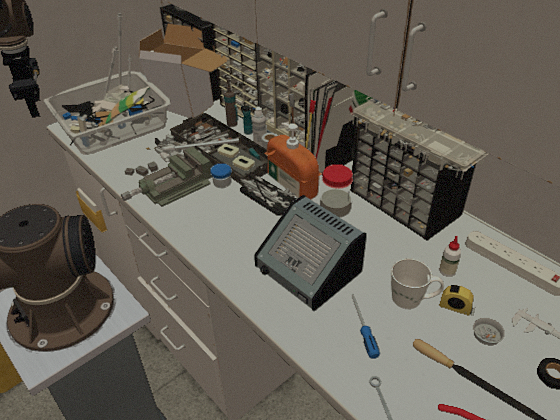

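View pics/top0.png

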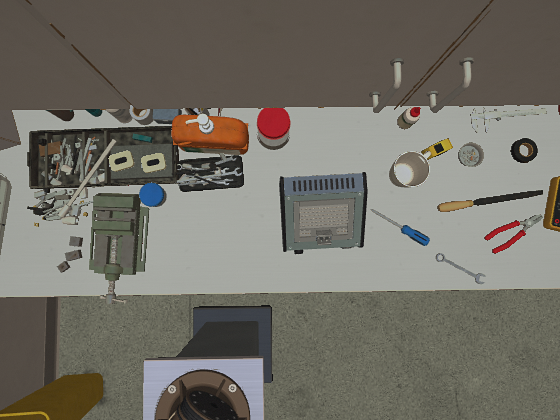

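The scene view shows the extractor around (310,250), with its face towards the robot and the tab and rib near (293,262). In the top view it spans (280-367, 172-250), with the tab and rib near (323,239). Next I'll fit its pose from depth.

```bash
cat > h.py <<'E'
import numpy as np,cv2,pickle
def cloud(s):
    z=s["range_z"].astype(float); v,u=np.indices(z.shape)
    c=np.stack([(u-s["cx"])/s["fx"]*z,(v-s["cy"])/s["fy"]*z,z],-1)
    V=np.array(s["view"]); return (c-V[:3,3])@V[:3,:3]
E
python3 - <<'E'
from h import *
for n,(u0,u1,v0,v1) in {"top":(272,376,162,262),"scene":(245,375,185,315)}.items():
    s=pickle.load(open(n+"0.pkl","rb")); P=cloud(s)[v0:v1,u0:u1].reshape(-1,3)
    tab=P[np.abs(P[:,2])<8]; print(n,"table z",np.median(tab[:,2]))
    Q=P[(P[:,2]>12)&(P[:,2]<165)]
    if n=="scene": Q=Q[(Q[:,0]>300)&(Q[:,0]<640)]
    r=cv2.minAreaRect(Q[:,:2].astype(np.float32)); print(r, "zmax",np.percentile(Q[:,2],[50,95,99]))
    # face plane: robust RANSAC
    rng=np.random.default_rng(0); best=0
    for _ in range(500):
        a,b,c=Q[rng.choice(len(Q),3,False)]; m=np.cross(b-a,c-a); m/=np.linalg.norm(m)+1e-9; m*=np.sign(m[2])
        if not 0.75<m[2]<0.88: continue
        i=abs((Q-a)@m)<2.5
        if i.sum()>best: best=i.sum(); I=i
    F=Q[I]; c=F.mean(0); m=np.linalg.svd(F-c)[2][2]; m*=np.sign(m[2])
    print("face n",m,"tilt",np.degrees(np.arccos(m[2])),"yaw",np.degrees(np.arctan2(-m[1],-m[0])),"rms",np.std((F-c)@m),len(F),c)
    d=(Q-c)@m; T=Q[(d>10)&(d<30)&(np.linalg.norm(Q-c,axis=1)<75)]
    print("rib/tab pts",len(T),T.mean(0) if len(T) else 0)
    j=P[:,2]>135; j&=P[:,2]<150; print("roof",P[j].mean(0),cv2.minAreaRect(P[j][:,:2].astype(np.float32)))
E
```

```text
top table z 0.2275894034637234
((527.2059326171875, -339.6491394042969), (189.99119567871094, 257.2384338378906), 2.9752132892608643) zmax [108.52493755 141.71615244 144.18514721]
face n [-0.57013213 -0.02318185  0.82122589] tilt 34.79230150653004 yaw 2.3283919862161073 rms 1.2953440121793867 3366 [ 515.48569145 -318.26847508   97.36083736]
rib/tab pts 146 [ 466.72206635 -318.77136142   84.69600284]
roof [ 593.46679718 -313.43727442  139.71488923] ((590.8026733398438, -314.1483459472656), (58.30608367919922, 210.1078643798828), 2.767732620239258)
scene table z -0.7846802156949374
((528.6279296875, -227.2987060546875), (568.3203735351562, 208.6317901611328), 87.44933319091797) zmax [ 85.17934475 139.28510745 141.77549583]
face n [-0.57928182 -0.01936872  0.81489719] tilt 35.422802738150224 yaw 1.9150135152407608 rms 1.3644415641889491 3055 [ 507.51042447 -322.97367188   92.63194872]
rib/tab pts 121 [ 463.97680963 -322.52220238   83.27904509]
roof [ 590.49162711 -320.29615528  138.59760167] ((588.20556640625, -315.9749755859375), (63.380767822265625, 212.1516571044922), 2.763206958770752)
```

```bash
python3 - <<'E'
from h import *
yaw=np.radians(2.6); R=np.array([[np.cos(yaw),-np.sin(yaw),0],[np.sin(yaw),np.cos(yaw),0],[0,0,1]])
C=np.array([526.,-317,0])
a=np.radians(35); Rf=np.array([[np.cos(a),0,-np.sin(a)],[0,1,0],[np.sin(a),0,np.cos(a)]])
O=np.array([-20.4,0,93.8])
for n,(u0,u1,v0,v1) in {"top":(272,376,162,262),"scene":(245,375,185,315)}.items():
    s=pickle.load(open(n+"0.pkl","rb")); P=cloud(s)[v0:v1,u0:u1].reshape(-1,3)
    E=(P-C)@R; ok=(abs(E[:,0])<105)&(abs(E[:,1])<120)&(E[:,2]>15)&(E[:,2]<160); E=E[ok]
    mid=abs(E[:,1])<85
    fr=E[mid&(E[:,2]>15)&(E[:,2]<38)&(E[:,0]<-70)]; print(n,"front wall x",np.median(fr[:,0]) if len(fr) else None,len(fr),"min x",np.percentile(E[mid][:,0],.3),"max x",np.percentile(E[mid][:,0],99.7))
    rf=E[mid&(E[:,0]>60)]; print(" roof z",np.median(rf[:,2]))
    # high points: edges in y per band
    hi=E[(E[:,2]>60)]; print(" y ext",np.percentile(hi[:,1],[.3,1,99,99.7]))
    f=(E-O)@Rf; sel=(abs(f[:,0])<70)&(abs(f[:,1])<70)&(abs(f[:,2])<6); print(" face z",np.median(f[sel,2]), "slopes",np.linalg.lstsq(np.c_[f[sel,:2],np.ones(sel.sum())],f[sel,2],rcond=None)[0])
    t=f[(f[:,2]>15)&(f[:,2]<32)&(abs(f[:,0])<75)&(abs(f[:,1])<70)]; print(" tab/rib",len(t),"x",np.percentile(t[:,0],[2,10,50,90,98]),"y",np.percentile(t[:,1],[2,50,98]),t[:,1].mean(),"z",np.percentile(t[:,2],[50,90]))
    im=s["image"]; u,v=((300,348,220,252) if n=="top" else (265,325,240,290))[:2],((220,252) if n=="top" else (240,290))
    cv2.imwrite(f"pics/c{n}.png",cv2.resize(im[v[0]:v[1],u[0]:u[1]],None,fx=10,fy=10,interpolation=2))
E
```

```text
top front wall x -88.99774739796368 52 min x -91.51395296555319 max x 93.01254284738518
 roof z 139.6925763356268
 y ext [-104.17409052 -102.72233564  104.35601832  105.12259488]
 face z -2.3515445410124363 slopes [ 3.53514464e-04 -1.05737012e-03 -2.27227751e+00]
 tab/rib 77 x [-54.92334361 -52.77943717 -28.4282273  -23.5916534  -22.02666071] y [-16.10223546   0.43481154  18.56195896] 0.13628374032685336 z [18.56964354 20.81980596]
scene front wall x -87.27782130958384 335 min x -97.94703165090782 max x 90.40415257226579
 roof z 138.40802358846503
 y ext [-107.30480288 -106.76115057  101.6757436   104.80967108]
 face z -1.8581333444402715 slopes [-6.33501394e-04  2.96562725e-04 -1.77866422e+00]
 tab/rib 64 x [-57.12188831 -55.89000399 -32.02589457 -27.51475828 -26.68848854] y [-17.67383332  -2.01335385  15.32716906] -2.0600268269412396 z [18.87939471 22.06211208]
```

View pics/ctop.png

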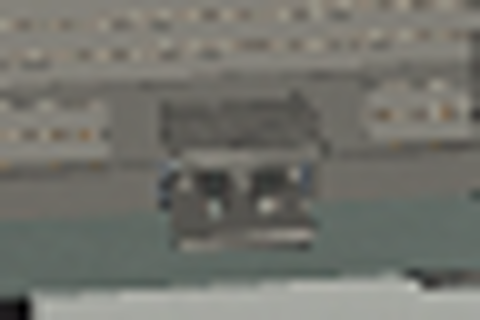

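View pics/cscene.png

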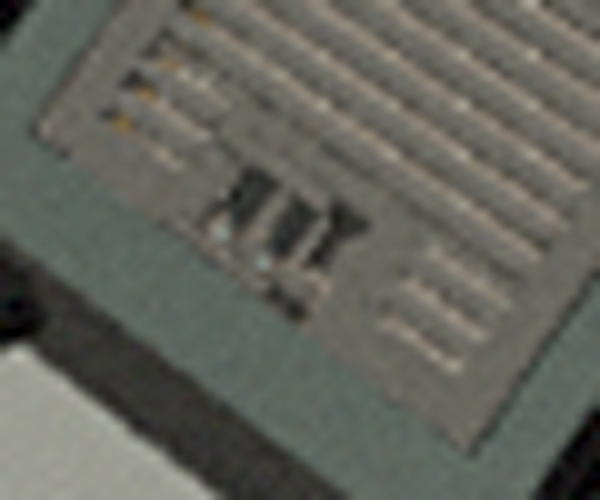

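The crops show the tab and rib clearly: top (316-331, 229-244), scene about (285-302, 257-272). The pose comes out at C≈(528,-318), yaw 2.6°. Now I'll plan the waypoints and check IK.

```bash
cat >> h.py <<'E'
from scipy.spatial.transform import Rotation as Ro
C=np.array([528.,-318,0]); YAW=2.6
RE=Ro.from_euler("z",YAW,degrees=True).as_matrix()
def rot35(t): # panel axes swung by t deg, as matrix in world
    a=np.radians(35-t); return RE@np.array([[np.cos(a),0,-np.sin(a)],[0,1,0],[np.sin(a),0,np.cos(a)]])
PO=C+RE@np.array([-20.4,0,93.8]); RP=rot35(0)
def panel(p): return PO+RP@np.array(p,float)
def tool(t,sgn=1): # tool rpy with the grille swung by t
    A=rot35(t); z=-A[:,2]; y=sgn*A[:,0]; return Ro.from_matrix(np.c_[np.cross(y,z),y,z]).as_euler("xyz")
E
python3 - <<'E'
from h import *
from cell import bot
H=panel([62,0,-3]); tcp=panel([-43,0,1+3+8])
print("tcp",tcp,"hinge",H)
for sg in(1,-1):
    for nm,p,t in [("start",tcp+RP[:,2]*60,0),("grasp",tcp,0),("swing35",H+rot35(35)@RP.T@(tcp-H),35),("place",np.array([412,-80,22.]),35),("placehi",np.array([412,-80,150.]),35)]:
        q=bot.solve_ik(p,tool(t,sg)); print(sg,nm,np.round(p),None if q is None else np.round(q,2))
E
```

```text
tcp [ 465.55789089 -320.83547958   78.96603777] hinge [ 560.07510295 -316.5434781   126.90428292]
1 start [ 431. -322.  128.] [-1.02  0.46  2.16  1.25  0.56 -2.18]
1 grasp [ 466. -321.   79.] [-0.95  0.58  2.14  1.47  0.51 -2.36]
1 swing35 [ 455. -321.  142.] [-0.73  0.49  1.81  0.    0.83 -0.78]
1 place [412. -80.  22.] [-0.35  0.58  2.23 -0.    0.33 -0.39]
1 placehi [412. -80. 150.] [-0.35  0.31  2.12 -0.    0.7  -0.39]
-1 start [ 431. -322.  128.] [-1.02  0.46  2.16  1.25  0.56  0.96]
-1 grasp [ 466. -321.   79.] [-0.95  0.58  2.14  1.47  0.51  0.79]
-1 swing35 [ 455. -321.  142.] [-0.73  0.49  1.81 -0.    0.83  2.36]
-1 place [412. -80.  22.] None
-1 placehi [412. -80. 150.] None
```

```bash
python3 - <<'E'
from h import *
from cell import bot
tcp=panel([-43,0,12]); n=RP[:,2]; x=RP[:,0]
bot.reach(tcp+n*100+[0,0,20],tool(0)); bot.grip(46,10)
bot.line_to(tcp+n*30,rot=tool(0)); print(bot.current_time_s(),bot.current_opening(),np.round(bot.current_force(),2))
s=bot.snapshot("scene"); cv2.imwrite("pics/app.png",cv2.resize(s["image"][180:320,210:400],None,fx=4,fy=4))
E
```

```text
4.9917 46.03117026120502 [-0.03 -0.13  0.32]
```

View pics/app.png

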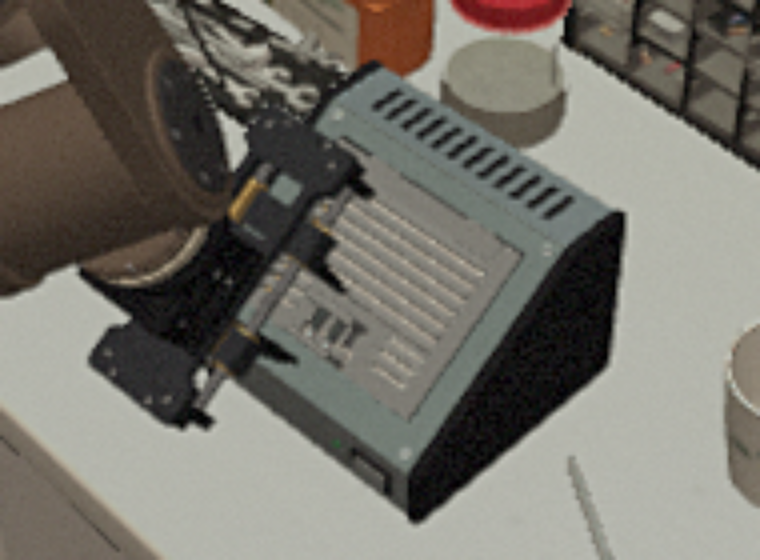

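The fingers, with tips near (340,290) and (295,360) in the crop, hover above and straddle the rib and tab at (330,330). Next I'll touch down and probe the rib.

```bash
python3 - <<'E'
from h import *
from cell import bot
tcp=panel([-43,0,12]); n=RP[:,2]; x=RP[:,0]
f=lambda:np.round(RP.T@(bot.current_ee_pos()-PO),2)
bot.line_to(tcp+n*6,80); 
hit=bot.line_to(tcp-n*8,12,f_stop=3); print("down",hit,f(),np.round(RP.T@bot.current_force(),2))
p=bot.current_ee_pos()
if hit:
    bot.line_to(p+n*4,40); q=bot.current_ee_pos()
    h2=bot.line_to(q-x*14,12,f_stop=2.5); print("rib",h2,f(),np.round(RP.T@bot.current_force(),2),bot.current_opening())
print(bot.current_time_s())
E
```

```text
down True [-4.304e+01  3.000e-02  8.230e+00] [ 0.51 -0.97  6.49]
rib True [-5.053e+01  4.000e-02  1.219e+01] [1.63 1.08 1.71] 45.72078457477662
7.2417
```

```bash
python3 - <<'E'
from h import *
from cell import bot
bot.line_to(panel([-39.3,0,11.0]),40)
bot.grip(15,25); bot.dwell(0.2)
print(bot.current_opening(),bot.current_grip_force(),np.round(RP.T@bot.current_force(),2),np.round(RP.T@(bot.current_ee_pos()-PO),2),bot.current_time_s())
E
```

```text
22.62838550409549 24.994673430919647 [ 4.76 -0.61 -1.63] [-38.96  -0.19  11.02] 8.3917
```

Pinched at 22.6 mm, so the tab is fully in. Now I'll swing about the hinge.

```bash
python3 - <<'E'
from h import *
from cell import bot
bot.grip(15,35)
H=panel([61.7,0,-3]); p0=bot.current_ee_pos()
for t in range(5,36,5):
    bot.line_to(H+rot35(t)@RP.T@(p0-H),35,rot=tool(t))
    F=bot.current_force(); print(t,np.round(F,1),round(bot.current_opening(),2))
    if np.linalg.norm(F)>25: break
bot.dwell(0.15); print(bot.current_time_s())
s=bot.snapshot("scene"); cv2.imwrite("pics/sw.png",cv2.resize(s["image"][180:320,210:400],None,fx=4,fy=4))
E
```

```text
5 [ 0.2  1.2 -2.5] 22.2
10 [-0.2 -0.4 -2.1] 22.48
15 [ 1.5  0.4 -2. ] 22.08
20 [ 1.2 -0.6 -2.4] 22.34
25 [-0.2  0.1 -2.9] 22.51
30 [-0.3 -0.6 -2. ] 21.96
35 [ 0.6  0.4 -1.3] 22.16
11.575
```

View pics/sw.png

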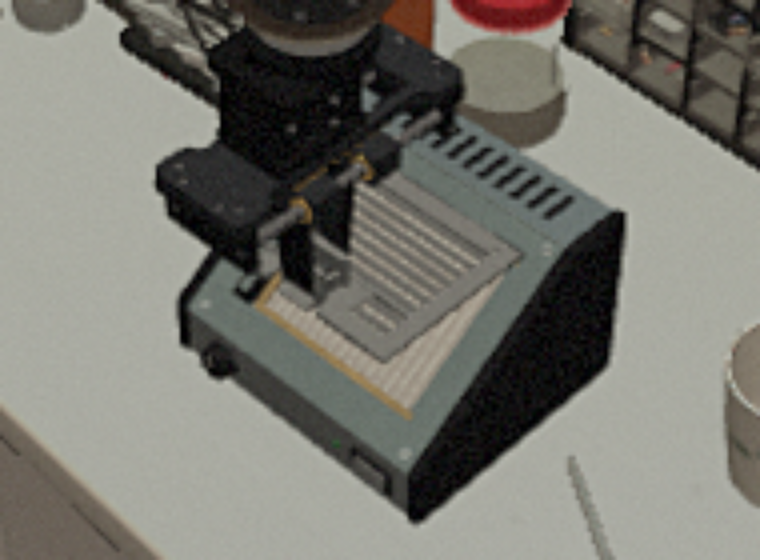

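The grille is swung out level, with its hook edge near (460,215) still at the slot and the filter exposed below. Now I'll unhook it and carry it.

```bash
python3 - <<'E'
from h import *
from cell import bot
A=rot35(35); p=bot.current_ee_pos()
bot.line_to(p-A[:,0]*28,50); print(np.round(bot.current_force(),1))
p=bot.current_ee_pos(); bot.line_to(p+np.array([-5,0,40]),80)
bot.line_to([415,-80,190],130); bot.line_to([415,-80,60],100)
print(np.round(bot.current_force(),1),bot.current_opening(),bot.current_time_s())
s=bot.snapshot("scene"); cv2.imwrite("pics/car.png",cv2.resize(s["image"][120:310,130:380],None,fx=3,fy=3))
hit=bot.line_to([415,-80,16],25,f_stop=3); print(hit,bot.current_ee_pos(),np.round(bot.current_force(),1),bot.current_opening(),bot.current_time_s())
E
```

```text
[-0.6 -0.2 -2.7]
[ 0.5 -0.2 -1.6] 22.289617509109476 16.4667
True [414.97944108 -80.02611609  21.59903083] [-0.5 -0.4  6. ] 21.87157894266224 17.8833
```

View pics/car.png

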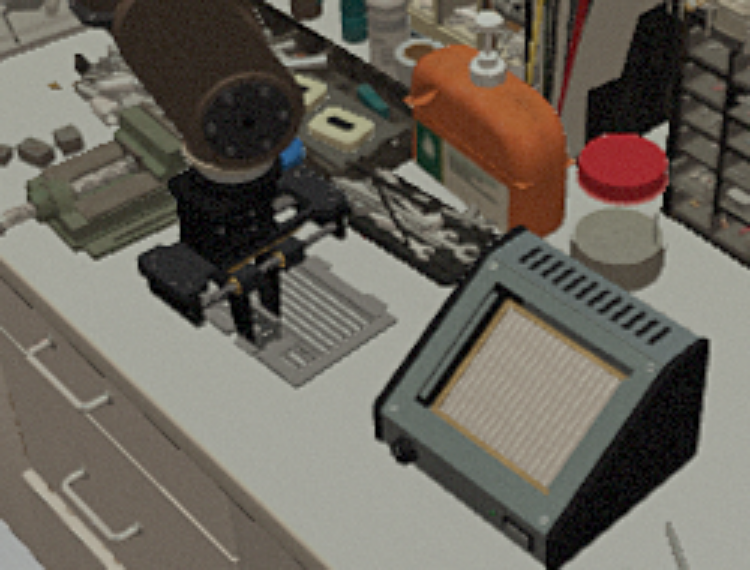

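The grille is carried level over bare worktop, at about (310,320) in the crop, clear of the extractor. It touched down at TCP z=21.6, close to the expected 22. Time to release it.

```bash
python3 - <<'E'
from h import *
from cell import bot
bot.grip(50); bot.dwell(0.2); p=bot.current_ee_pos()
bot.line_to(p+[0,0,60],50); bot.line_to(p+[0,0,160],100)
bot.reach([415,-300,300],tool(35)); bot.dwell(.2)
print(bot.current_time_s(),np.round(bot.current_force(),1))
s=bot.snapshot("scene"); cv2.imwrite("pics/end.png",cv2.resize(s["image"][120:400,130:400],None,fx=2,fy=2))
P=cloud(s).reshape(-1,3); P=P[(abs(P[:,0]-455)<75)&(abs(P[:,1]+78)<85)&(P[:,2]>7)&(P[:,2]<20)]
c=P.mean(0); n=np.linalg.svd(P-c)[2][2]; print(c,n,len(P))
E
```

```text
22.4583 [ 0.1 -0.5  1. ]
[455.78447517 -82.2748108   10.20779886] [-0.00804912  0.00111552 -0.99996698] 1190
```

View pics/end.png

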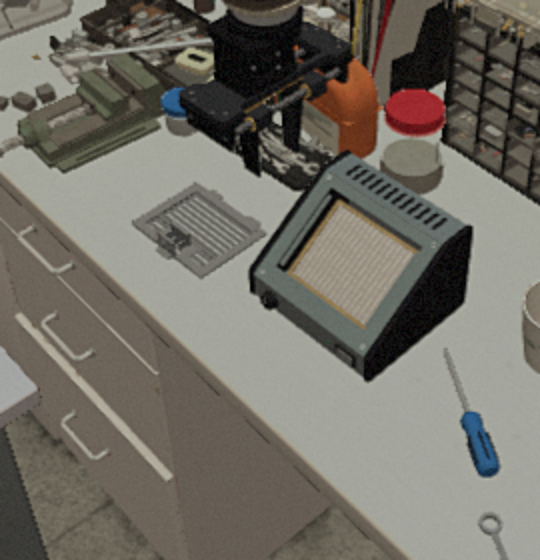

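The grille lies face up and flat at about (200,230), clear of the extractor. The jar at (178,105) and the screwdriver at (470,415) haven't moved.

```bash
python3 -c "
from cell import bot
print(bot.close_job())"
```

```text
the job is handed in; nothing more can be done
None
```

The grille is off the extractor and let go, lying face up and flat on the bare worktop clear of the unit; the jar and screwdriver were left where they were, and the job was handed in at about 22 s (no verdict was returned).

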